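# Release the locked shaker clamp and take the flask out

### The arm

A 6-joint arm with a two-finger parallel gripper is mounted at the origin on a cart in front of the work surface, level with it; the furniture and walls round the work are solid. World frame = base frame: x ahead of the robot, y to its left, z up, the work surface at z = 0. Lengths are in m, angles in rad, forces in N, time in s.
With the tool pointing down it reaches from about 0.35 to 0.725 m from the base axis. Payload 6 kg.
Tool frame: the origin (TCP) lies midway between the tips of the shut fingers; the grasp point (between the pads) lies 19 mm behind it (bot.grip_point_offset is the distance from the TCP to the grasp point, in m); z points along the fingers, y is the line along which they close (so a half turn about z gives the same grasp; the last joint's range is limited). The gripper opens to 85 mm and grips with 20 to 120 N. Pads are 22 mm wide; open, the fingers measure 114 mm over their backs; the gripper's body (76 mm by 85 mm) begins 54 mm behind the grasp point. The pads swing forward as they close: fully open they stand 13 mm farther back than shut.
Start: joints at [1.514, 0.04, 0.085, 0, -1.615, -0.334], TCP at [0.229, 0.555, 0.231] pointing down, gripper open.
Joint ranges: [-2.56, 2.56], [-1.29, 2.01], [-1.08, 1.49], [-3.29, 1.98], [-2.81, -0.18], [-2.99, 2.99]. Speed limits (rad/s): [2.57, 2.57, 3.01, 3.14, 3.14, 3.14].

### API

Orientations are given as a 3x3 rotation matrix whose columns are the frame's x, y, z axes.
In Python, from workcell import status, viewer, job, nets, bot gives the robot as it stands.
- The arm moves only by the tool arm_command, never from a script. Its argument "plan" is a list of rows, each a list of 3 entries, a list of its own where there are three numbers: the closure, from -1 (fully open) to 1 (shut), so that 0 is half open, then the shift along the world's x, y, z in cm, then the turn about the world's z in rad. In form: [[jaw, [dx, dy, dz], spin], ...]. A call has 1 to 12 rows; each row is the pose to reach, as a shift and turn from the pose commanded when the call began; what a row does not reach only later rows make up. A row lasts 1/8 s, in which the tool goes at most 62.5 mm and 10.7 degrees, less where a joint would pass 70% of its speed; a pose out of reach is approached as far as the arm can. A call with a gripper value outside its range is refused whole. The fingers move at their own pace and stop on an object; "squeeze" is the grip in N (left out, the last holds). Time passes only in rows, so rows that repeat a pose let the fingers close. It gives the time, the measured TCP pose, the force, the opening and the grip force at its end, in the units of the state.
- status.observe(): the state, without advancing time (a new reading comes with each control period).
- viewer.snapshot(name): name is "scene" or "top" or "wrist"; returns a dict with "frame" (384x512x3 uint8, red, green, blue), "fx", "fy", "cx", "cy" (pixels), "D" ([k1, k2, p1, p2, k3] as OpenCV has them; the pictures are not rectified), "R" (3x3) and "t" (3): a world point X has camera coordinates R X + t. Camera axes: x right, y down, z forward; pixel columns grow to the right and rows downward; lengths in m; the calibration is good to about 2 mm. A picture is of the moment at which its call begins. There is no depth.
- job.sign_off(): hands the job in; it is judged then, once.
Trained networks look in a picture, given as the dict that the camera call returned (one of the last four; its "shot" number tells which), for a name from the list of things; names that differ only in an ending like _2 or _b are one class to them, and where a whole thing is asked for, a point or a joint stands for the part that bears it (a point fixed in the world has none). Each returns a list of dicts, best first, with "p" (0 to 1); they miss things now and then, are a little off and sometimes report something else, mostly with a low value. They report only what shows in the picture. A call takes as long as a camera call. They do not tell look-alikes from the thing itself.
- nets.regions_of(picture, thing): "mask" (384x512 bool, what is visible of it) and "box" ([centre column, centre row, width, height] in pixels, round what is visible of it).
The state is a dict: "time": time; "joints": joint angles; "joint_vel": joint speeds; "joint_efforts": joint torques, N m; "position": TCP position; "ee_rot": TCP orientation; "wrist_force": force on the tool from outside, world axes, zero at the start; "ft_torque": the same for the moment, N m; "finger_gap": finger opening in m; "gripper_force": force on a finger pad.
Only numpy, scipy, OpenCV 4.12 (cv2) and the standard library are available. Lean on these libraries where they do the work, as an engineer would, in place of code of your own. Each camera call takes 0.05 s, during which the arm holds its last target. There are 200 camera calls.

### The job

Take the sample flask out of the bench shaker: lift the spring-loaded locking collar on the clamp lever, throw the lever fully over to the back and let the collar drop home in the rear notch so that the clamp stays open, then set the flask down gently, upright, in the steel tray. Do not disturb the spare flask, the small vial or the dropper bottle standing on the bench.

Things in the scene. Friction and masses are not known exactly. Their poses are not given: they have to be found in the camera images.
- shaker: Low grey bench shaker, fixed; housing 260 x 150 mm, topped by an aluminium platform whose upper face is 56 mm above the bench. Origin on the bench straight below the middle of the flask nest; +x points to the shaker's back, away from its front panel, +y to its left, z up. Housing spans x = -75 to 185, y = -75 to 75 mm. The clamp lever stands behind the nest.
- nest_floor (a point): Middle of the floor of the flask nest, on the platform, 56 mm above the bench, below it lies the shaker's origin. Axes as the shaker's. Round it runs a low aluminium fence, 13 mm high, with a 54 x 47 mm opening (x by y) in which the flask stands.
- lever_pivot (a point): Pivot axis of the clamp lever, parallel to the shaker's y, at x = 85, y = 0, z = 130 mm in the shaker's frame; axes as the shaker's. The lever turns between two upright steel cheek plates (outer faces at y = +-17.5 mm, from x = 50 to 145 mm) that end above the pivot in a round gate of 62 mm radius with two notches 10 mm deep, one for the locked and one for the open position.
- clamp_lever (a joint): Lever angle, rad. 0: locked, leaning 0.209 forward of vertical, arm on the flask's cap; grows as it is thrown to the back; 1.396: fully over, 1.187 back of vertical, at its stop. Handle and arm are one piece: the arm swings up with it, ends nearly upright by the pivot (about 100 mm above it), clear of the flask. Friction 0.35 N m; it stays put. With the collar's pin in a notch it cannot turn.
- lever_knob (a point): Small black end knob of the lever, 26 mm in diameter, 13 mm high; this point is its middle, 125 mm from the pivot along the lever (top end at 132 mm). The point's z axis points along the lever away from the pivot.
- lock_collar (a joint): Lift of the locking collar along the lever, m. 0: home, its cross pin at the bottom of a notch; 0.010: pin clear of the notch; 0.014: top stop. A spring pushes it home (5 N at 0, 8 N at the top). Let go between the notches, the pin rides on the gate's rim at about 0.010; let go at either end of the throw it drops home.
- collar_mid (a point): Middle of the locking collar, a black knurled cylinder 34 mm in diameter, 32 mm long on the lever rod below the end knob; 88 mm from the pivot when home, 44 mm below the lever's top end. Moves with lever and collar; z axis along the lever away from the pivot, y along the pivot axis. Fingers closed on it along the pivot axis may keep their direction while the lever turns between them.
- sample_flask: Square white sample flask with a ribbed white cap, 50 x 43 x 87 mm, about 75 g, standing in the shaker's nest under the clamp arm with its sides along the shaker's axes. Origin at the centre of its underside, z up through the cap. Body 50 x 43 mm up to 41 mm, shoulder about 35 x 32 mm up to 64 mm, cap 33 mm wide from 67 to 87 mm.
- tray: Shallow stainless steel tray, 180 x 140 x 12 mm (x by y by height), walls and floor 3 mm thick, empty, fixed on the bench to the left or the right of the shaker. Origin at the centre of its underside.
- spare_flask: Bystander: another square white flask, 50 x 43 x 87 mm, standing on the bench. Origin at the centre of its underside.
- stain_vial: Bystander: small brown vial with screw cap, 24 mm in diameter, 58 mm tall, standing on the bench. Origin at the centre of its underside.
- dropper_bottle: Bystander: brown dropper bottle with black rubber bulb, 31 mm in diameter, 86 mm tall, standing on the bench. Origin at the centre of its underside.
Mind the look-alikes: they are no part of the job. Leave any brown or yellow look-alike of the sample_flask alone.

How it is judged:
By the outcome, as a careful person would: the job done as asked, in the order asked, and still so for the second after the job is handed in, with the robot touching nothing.
It also fails if it takes over 58 s, if anything falls off the work surface, if the arm or the gripper's body presses on something with over 40 N, if the wrist force passes 120 N, or if a joint passes its speed limit or range.

## Working session

There is one attempt and no reset: what is moved stays moved. The work goes in short steps, Python scripts to look and compute and a tool call to move; the robot and the scene stay as the last step left them, time stands still between calls to the robot, and variables do not carry over. Pictures are saved under pics/ and viewed, at most 12 in all, crops included, and the job is handed in when it is done.

Besides the shell and the picture viewer there is one more tool, called after "Request:" as name(argument=value, ...), one argument or row to a line, values as JSON. arm_command: Moves the arm, as the interface text tells. Its arguments: {"type":"object","properties":{"plan":{"type":"array","items":{"type":"array"}},"squeeze":{"type":"number"}},"required":["plan"]}

```bash
ls; mkdir -p pics; python3 - <<'E'
from workcell import status, viewer, job, nets, bot
import cv2,numpy as np
print({k:np.round(v,3).tolist() for k,v in status.observe().items()})
ims=[]
for n in("scene","top"):
    p=viewer.snapshot(n); ims.append(p["frame"][:,:,::-1])
    print(n,p["fx"],p["fy"],p["cx"],p["cy"],np.round(p["D"],3),np.round(p["R"],3).tolist(),np.round(p["t"],3))
    for th in["shaker","lever_knob","collar_mid","sample_flask","tray","spare_flask","stain_vial","dropper_bottle"]:
        print(th,[(np.round(r["box"]).tolist(),round(r["p"],2)) for r in nets.regions_of(p,th)][:4])
    cv2.imwrite(f"pics/{n}0.png",cv2.resize(ims[-1],(768,576)))
E
```

```text
pics
{'time': 0.0, 'joints': [1.514, 0.041, 0.084, -0.0, -1.616, -0.334], 'joint_vel': [0.0, 0.0, -0.001, -0.002, 0.001, 0.0], 'joint_efforts': [-0.0, -36.819, 34.741, 6.933, -0.005, 0.0], 'position': [0.228, 0.554, 0.23], 'ee_rot': [[0.925, -0.381, -0.001], [-0.381, -0.925, -0.002], [0.0, 0.002, -1.0]], 'wrist_force': [-0.382, -0.666, 0.708], 'ft_torque': [0.019, -0.038, -0.034], 'gripper_force': 0.0, 'finger_gap': 0.085}
scene 436.0083274132695 436.0083274132695 249.0508501626946 190.53825224137964 [-0.091  0.     0.     0.     0.   ] [[0.481, -0.877, 0.01], [-0.58, -0.326, -0.747], [0.658, 0.353, -0.665]] [-0.23   0.477  1.181]
shaker [([246.0, 218.0, 84.0, 88.0], 0.82)]
lever_knob [([242.0, 194.0, 21.0, 40.0], 0.7)]
collar_mid [([242.0, 192.0, 21.0, 39.0], 0.39)]
sample_flask [([285.0, 243.0, 22.0, 26.0], 0.87), ([276.0, 267.0, 16.0, 30.0], 0.77), ([236.0, 224.0, 16.0, 20.0], 0.7)]
tray [([178.0, 224.0, 44.0, 46.0], 0.82), ([209.0, 183.0, 17.0, 22.0], 0.59)]
spare_flask [([211.0, 183.0, 16.0, 19.0], 0.7)]
stain_vial [([245.0, 220.0, 80.0, 86.0], 0.72), ([185.0, 180.0, 10.0, 14.0]
[... 151 characters left out ...]
  0.    0.   ] [[0.026, -1.0, 0.006], [-0.999, -0.026, -0.043], [0.043, -0.005, -0.999]] [0.028 0.562 1.309]
shaker [([251.0, 200.0, 57.0, 76.0], 0.82)]
lever_knob [([252.0, 201.0, 19.0, 29.0], 0.6), ([251.0, 202.0, 55.0, 74.0], 0.37), ([252.0, 191.0, 15.0, 7.0], 0.34)]
collar_mid [([251.0, 191.0, 14.0, 7.0], 0.64)]
sample_flask [([297.0, 231.0, 14.0, 13.0], 0.75), ([247.0, 213.0, 13.0, 10.0], 0.6), ([296.0, 202.0, 16.0, 5.0], 0.56), ([252.0, 201.0, 17.0, 30.0], 0.21)]
tray [([252.0, 199.0, 51.0, 76.0], 0.47)]
spare_flask [([194.0, 166.0, 11.0, 16.0], 0.71), ([254.0, 201.0, 17.0, 29.0], 0.51)]
stain_vial []
dropper_bottle [([331.0, 173.0, 12.0, 8.0], 0.65), ([252.0, 191.0, 19.0, 9.0], 0.42)]
```

View pics/scene0.png

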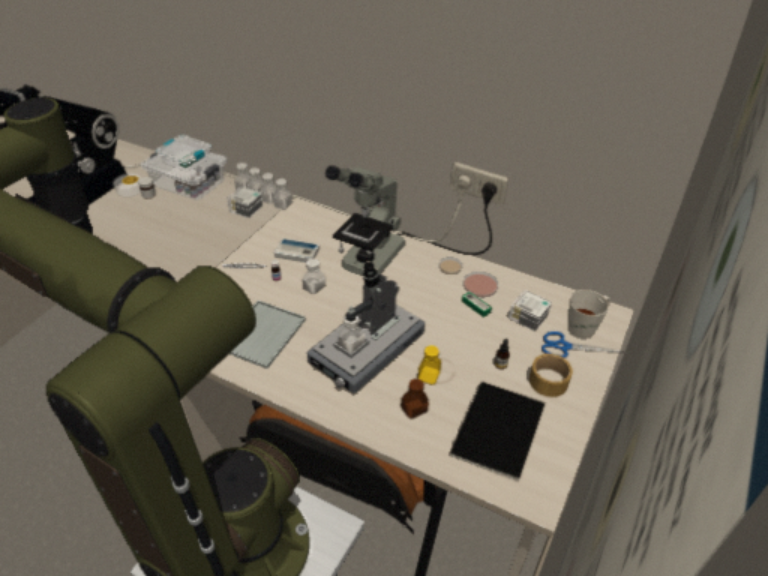

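View pics/top0.png

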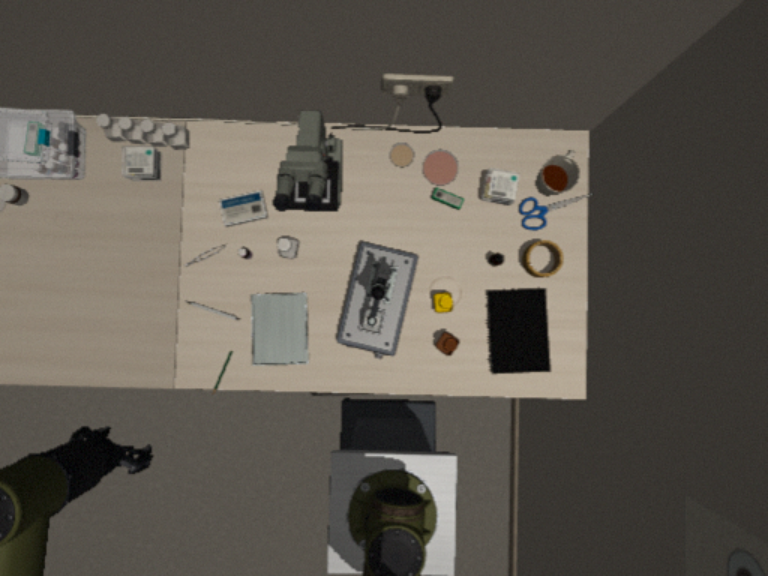

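Scene view (768x576): the shaker with its lever is at (366,345), with a white flask under the clamp at (352,337). Yellow (430,365) and brown (414,400) look-alikes stand right of it, and the spare white flask is at (313,278). The steel tray is at (268,333). The black sheet at (500,430) is only a mat. The vial is at (276,272) and the dropper at (502,355).

Flask candidates in top-view pixels: (372,320) in the nest, (287,246) spare, (443,302) yellow, (447,343) brown. I choose the one in the nest.

```bash
cat > h.py <<'E'
import numpy as np, cv2
def K(p): return np.array([[p["fx"],0,p["cx"]],[0,p["fy"],p["cy"]],[0,0,1.]])
def onplane(p,uv,z):
    u=cv2.undistortPoints(np.float64(uv).reshape(-1,1,2),K(p),np.array(p["D"])).reshape(-1,2)
    R=np.array(p["R"]);t=np.array(p["t"]);c=-R.T@t
    d=np.c_[u,np.ones(len(u))]@R
    return c+d*((z-c[2])/d[:,2])[:,None]
def proj(p,X):
    return cv2.projectPoints(np.float64(X).reshape(-1,1,3),cv2.Rodrigues(np.array(p["R"]))[0],np.array(p["t"],float),K(p),np.array(p["D"]))[0].reshape(-1,2)
E
python3 - <<'E'
from workcell import viewer,nets
from h import *
p=viewer.snapshot("top")
m=nets.regions_of(p,"shaker")[0]["mask"].astype(np.uint8)
c=max(cv2.findContours(m,0,2)[0],key=cv2.contourArea)
W=onplane(p,c.reshape(-1,2),0.045)
r=cv2.minAreaRect(np.float32(W[:,:2]*1000)); print("shaker",r)
g=p["frame"]
q=np.array([[253,292],[305,292],[308,362],[253,363]])/1.5
print("tray",onplane(p,q,0.012).round(3)[:,:2].tolist())
for n,u,z in[("knob",(379,291),.25),("cap",(371,321),.14),("spare",(287,244),.08),("vial",(244,253),.05),("drop",(495,258),.08),("yel",(443,302),.08),("brown",(447,343),.08)]:
    print(n,onplane(p,np.array(u)/1.5,z).round(3)[0,:2])
cr=np.hstack([cv2.resize(g[150:245,a:a+72],None,fx=5.5,fy=5.5,interpolation=2) for a in(215,160)])
cv2.imwrite("pics/c1.png",cr[:,:,::-1])
E
```

```text
shaker ((533.3084716796875, 51.653602600097656), (153.9822998046875, 269.446044921875), 78.97547149658203)
tray [[0.545, 0.366], [0.548, 0.235], [0.372, 0.222], [0.366, 0.36]]
knob [0.546 0.048]
cap [0.482 0.065]
spare [0.661 0.273]
vial [0.639 0.383]
drop [ 0.64 -0.23]
yel [ 0.531 -0.106]
brown [ 0.433 -0.118]
```

View pics/c1.png

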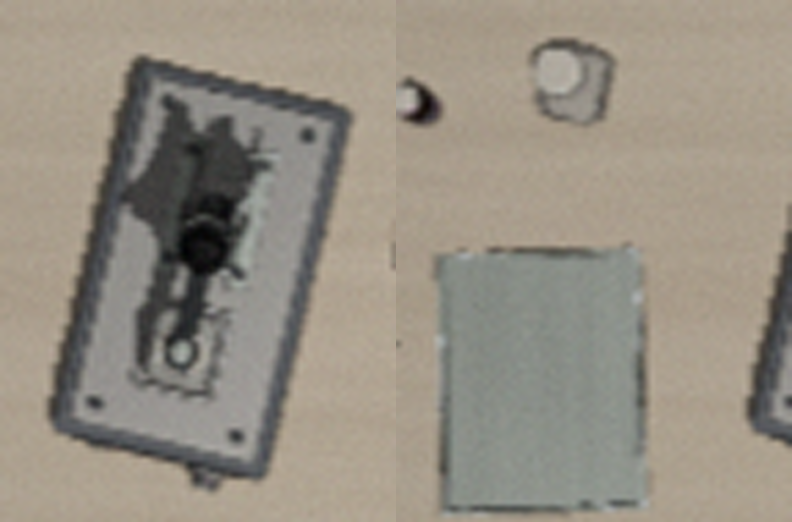

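The crop shows the lever with its knob and collar at (205,240) and the clamp arm reaching to the cap at (181,350), inside the nest. The tray is axis-aligned, roughly centred at (0.457,0.296). The shaker's yaw is about -12°, with its origin near (0.479,0.063). Next I move above it for a close look.

Request:
arm_command(
  plan=[
    [-1,[4,-8,6],0.05],
    [-1,[10,-20,12],0.1],
    [-1,[24,-49,12],0.18],
    [-1,[24,-49,12],0.18],
    [-1,[24,-49,12],0.18],
    [-1,[24,-49,12],0.18],
    [-1,[24,-49,12],0.18],
    [-1,[24,-49,12],0.18],
    [-1,[24,-49,12],0.18],
    [-1,[24,-49,12],0.18],
    [-1,[24,-49,12],0.18],
    [-1,[24,-49,12],0.18],
  ],
  squeeze=40,
)

```text
time: 2.5
position: [0.4682, 0.0658, 0.3511]
ee_rot: [[0.978, -0.208, -0.0], [-0.208, -0.978, 0.0], [-0.0, -0.0, -1.0]]
wrist_force: [0.1, 0.7, -0.3]
finger_gap: 0.0854
gripper_force: 0.0
```

```bash
python3 - <<'E'
from workcell import viewer,nets,status
from h import *
s=status.observe();print(s["time"],s["position"],np.round(s["ee_rot"],3).tolist())
p=viewer.snapshot("wrist");R=np.array(p["R"]);print("cam",-R.T@p["t"],R.round(2).tolist())
f=np.ascontiguousarray(p["frame"][:,:,::-1]);cv2.imwrite("pics/w1raw.png",f)
o=np.array([.479,.063,0]);a=-.21;Z=np.array([[np.cos(a),-np.sin(a),0],[np.sin(a),np.cos(a),0],[0,0,1]])
P=o+np.array([[-25,-21.5,97],[25,-21.5,97],[25,21.5,97],[-25,21.5,97],[0,0,143],[59,0,252],[67,0,216],[-75,-75,45],[-75,75,45],[185,75,45],[185,-75,45]])/1000@Z.T
g=cv2.resize(f,(768,576))
for u in proj(p,P)*1.5:
    if (np.abs(u)<2000).all(): cv2.drawMarker(g,tuple(int(v) for v in u),(0,0,255),0,12,1)
cv2.imwrite("pics/w1.png",g)
for th in["lever_knob","collar_mid","sample_flask","shaker"]:
    print(th,[(np.round(r["box"]).tolist(),round(r["p"],2)) for r in nets.regions_of(p,th)][:3])
E
```

```text
2.5 [0.468178   0.06577848 0.35110805] [[0.978, -0.208, -0.0], [-0.208, -0.978, 0.0], [-0.0, -0.0, -1.0]]
cam [0.55009046 0.05000409 0.49425853] [[-0.21, -0.98, 0.0], [-0.93, 0.2, 0.32], [-0.32, 0.07, -0.95]]
lever_knob [([255.0, 116.0, 35.0, 92.0], 0.64)]
collar_mid [([254.0, 94.0, 43.0, 33.0], 0.95)]
sample_flask [([255.0, 144.0, 28.0, 34.0], 0.89), ([355.0, 92.0, 38.0, 37.0], 0.79), ([255.0, 105.0, 100.0, 170.0], 0.2)]
shaker [([256.0, 103.0, 100.0, 173.0], 0.97)]
```

View pics/w1.png

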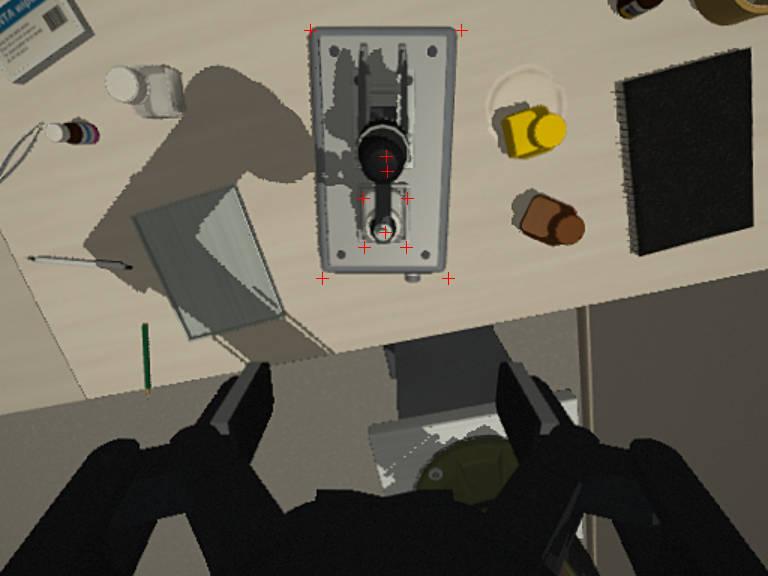

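The projected markers land within 2–4 px of the housing corners, the cap and the knob (knob at (382,157), cap at (383,231)). The offset is about 1.7 mm toward +y, so the origin is near (0.4794,0.0647) with yaw -0.21. The white flask in the nest, under the clamp arm, is confirmed. Now I go to the collar.

Request:
arm_command(
  plan=[
    [-1,[7.6,-1.5,0],0],
    [-1,[7.6,-1.5,-1],0],
    [-1,[7.6,-1.5,-5],0],
    [-1,[7.6,-1.5,-10],0],
    [-1,[7.6,-1.5,-13],0],
    [-1,[7.6,-1.5,-15.5],0],
    [-1,[7.6,-1.5,-15.5],0],
    [-1,[7.6,-1.5,-15.5],0],
  ],
)

```text
time: 3.75
position: [0.5449, 0.0499, 0.1979]
ee_rot: [[0.978, -0.209, 0.002], [-0.209, -0.978, -0.0], [0.002, -0.0, -1.0]]
wrist_force: [0.2, 0.6, 0.5]
finger_gap: 0.0856
gripper_force: 0.0
```

```bash
python3 - <<'E'
from workcell import viewer,nets,status
from h import *
s=status.observe();print(s["time"],s["position"],s["wrist_force"])
p=viewer.snapshot("wrist")
f=np.ascontiguousarray(p["frame"][:,:,::-1])
P=np.array(s["position"])
a=-.21;Z=np.array([[np.cos(a),-np.sin(a),0],[np.sin(a),np.cos(a),0],[0,0,1]]);o=np.array([.4794,.0647,0])
for u in proj(p,o+np.array([[59,0,252],[67,0,216],[0,0,143]])/1000@Z.T): cv2.drawMarker(f,tuple(int(v) for v in u),(0,0,255),0,12,1)
cv2.imwrite("pics/w2.png",cv2.resize(f,(768,576)))
E
```

```text
3.75 [0.54492248 0.0498962  0.1978556 ] [0.21215585 0.62261422 0.47348466]
```

View pics/w2.png

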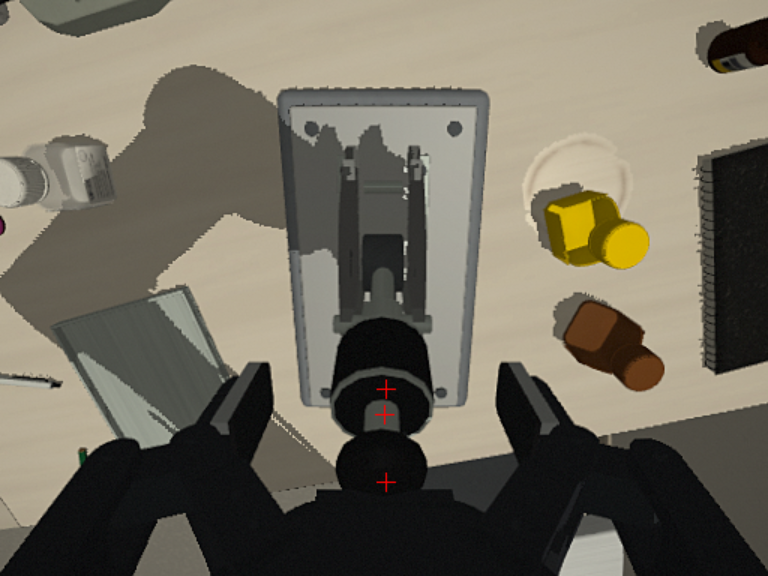

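```bash
python3 - <<'E'
from workcell import viewer
from h import *
p=viewer.snapshot("wrist")
a=-.21;Z=np.array([[np.cos(a),-np.sin(a),0],[np.sin(a),np.cos(a),0],[0,0,1]]);o=np.array([.4794,.0647,0])
L=lambda r,d=0,y=0:[85-r*.2075+d*.978,y,130+r*.978+d*.2075]
N={"knobtop":L(132),"knobtop f":L(132,13),"knob bot f":L(118,13),"coltop":L(104),"coltop f":L(104,17),"coltop b":L(104,-17),"colbot f":L(72,17),"pin":L(62),"bk corner":[185,75,45],"bkc z56":[185,75,56],"cheek145 pl":[145,17.5,60],"gate top front":[85,17.5,192], "knob side":L(125,0,13),"knob side-":L(125,0,-13),"cap":[0,0,143]}
for dx in(0,5):
  for n,v in N.items(): print(dx,n,(proj(p,o+(np.array(v)+[dx,0,0])/1000@Z.T)*1.5).round()[0].tolist())
E
```

```text
0 knobtop [386.0, 506.0]
0 knobtop f [386.0, 478.0]
0 knob bot f [386.0, 433.0]
0 coltop [386.0, 424.0]
0 coltop f [386.0, 388.0]
0 coltop b [386.0, 456.0]
0 colbot f [386.0, 326.0]
0 pin [386.0, 344.0]
0 bk corner [276.0, 97.0]
0 bkc z56 [272.0, 95.0]
0 cheek145 pl [359.0, 158.0]
0 gate top front [343.0, 317.0]
0 knob side [341.0, 483.0]
0 knob side- [431.0, 483.0]
0 cap [385.0, 415.0]
5 knobtop [386.0, 493.0]
5 knobtop f [387.0, 463.0]
5 knob bot f [386.0, 419.0]
5 coltop [386.0, 412.0]
5 coltop f [386.0, 374.0]
5 coltop b [386.0, 445.0]
5 colbot f [386.0, 314.0]
5 pin [386.0, 333.0]
5 bk corner [275.0, 89.0]
5 bkc z56 [271.0, 87.0]
5 cheek145 pl [359.0, 150.0]
5 gate top front [342.0, 306.0]
5 knob side [341.0, 469.0]
5 knob side- [432.0, 469.0]
5 cap [385.0, 408.0]
```

```bash
python3 - <<'E'
from workcell import viewer
from h import *
p=viewer.snapshot("wrist")
cv2.imwrite("pics/w3.png",cv2.resize(cv2.convertScaleAbs(p["frame"][190:350,180:330,::-1],alpha=2.2,beta=15),(750,800-200)))
E
```

```text
(no output)
```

View pics/w3.png

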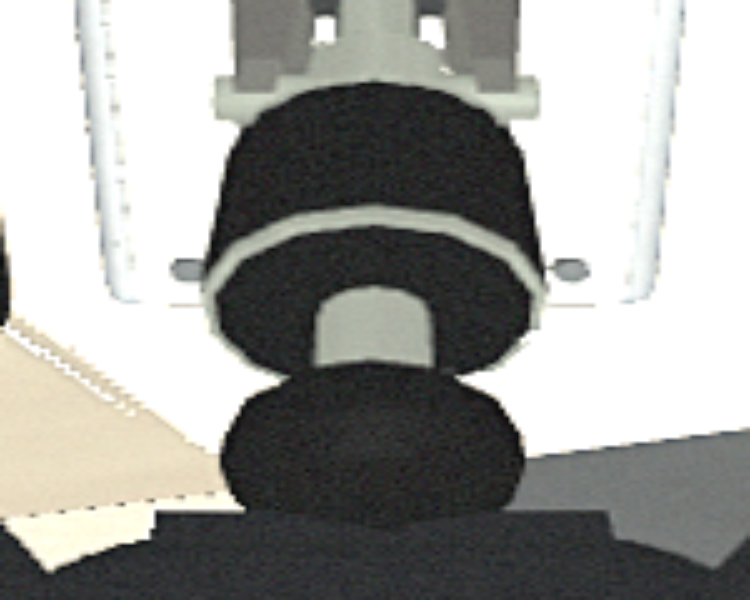

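The close view puts the collar's bottom front edge at (383,317) and its top edge at (383,368), with the knob around (383,463). So the shaker sits about 3.5 mm further back than I had it, and the origin is near (0.483,0.065). The fingers straddle the collar. I correct for that and close.

Request:
arm_command(
  plan=[
    [-1,[0.3,0.1,-0.1],0],
    [-1,[0.3,0.1,-0.1],0],
    [1,[0.3,0.1,-0.1],0],
    [1,[0.3,0.1,-0.1],0],
    [1,[0.3,0.1,-0.1],0],
    [1,[0.3,0.1,-0.1],0],
    [1,[0.3,0.1,-0.1],0],
    [1,[0.3,0.1,-0.1],0],
  ],
  squeeze=45,
)

```text
time: 4.9
position: [0.5475, 0.0504, 0.1956]
ee_rot: [[0.978, -0.209, 0.0], [-0.209, -0.978, -0.001], [0.0, 0.001, -1.0]]
wrist_force: [-1.6, -2.7, 2.8]
finger_gap: 0.0328
gripper_force: 45.3
```

Request:
arm_command(
  plan=[
    [1,[-0.08,0.02,0.4],0],
    [1,[-0.16,0.03,0.8],0],
    [1,[-0.25,0.05,1.2],0],
    [1,[-0.25,0.05,1.2],0],
    [1,[-0.25,0.05,1.2],0],
  ],
)

```text
time: 5.52
position: [0.545, 0.051, 0.2054]
ee_rot: [[0.978, -0.21, -0.002], [-0.21, -0.978, -0.001], [-0.002, 0.001, -1.0]]
wrist_force: [3.6, -5.0, -7.4]
finger_gap: 0.0329
gripper_force: 45.3
```

```bash
python3 - <<'E'
import numpy as np
r=.1003;c,s=np.cos(.21),-np.sin(.21)
th=-.209;x0,z0=r*np.sin(th),r*np.cos(th)
for k in np.linspace(0,1.396,13)[1:]:
    x=r*np.sin(th+k)-x0;z=r*np.cos(th+k)-z0
    print(round(k,3),np.round([100*x*c,100*x*s,100*z],2).tolist())
E
```

```text
0.116 [1.13, -0.24, 0.18]
0.233 [2.27, -0.48, 0.22]
0.349 [3.4, -0.73, 0.12]
0.465 [4.52, -0.96, -0.11]
0.582 [5.61, -1.2, -0.47]
0.698 [6.64, -1.42, -0.96]
0.814 [7.62, -1.62, -1.56]
0.931 [8.52, -1.82, -2.28]
1.047 [9.33, -1.99, -3.1]
1.163 [10.04, -2.14, -4.01]
1.28 [10.64, -2.27, -5.0]
1.396 [11.13, -2.37, -6.06]
```

Request:
arm_command(
  plan=[
    [1,[-0.04,0.0,0.2],0],
    [1,[-0.04,0.0,0.2],0],
    [1,[1.1,-0.24,0.4],0],
    [1,[2.27,-0.48,0.43],0],
    [1,[3.4,-0.73,0.32],0],
    [1,[4.55,-0.96,0.1],0],
    [1,[4.55,-0.96,0.1],0],
  ],
)

```text
time: 6.4
position: [0.5892, 0.0415, 0.2063]
ee_rot: [[0.978, -0.209, -0.006], [-0.209, -0.978, -0.001], [-0.006, 0.002, -1.0]]
wrist_force: [-4.9, -2.8, -3.0]
finger_gap: 0.0326
gripper_force: 45.5
```

Request:
arm_command(
  plan=[
    [1,[1.06,-0.24,-0.37],0],
    [1,[2.11,-0.46,-0.86],0],
    [1,[3.1,-0.66,-1.46],0],
    [1,[4.0,-0.86,-2.18],0],
    [1,[4.85,-1.03,-3.0],0],
    [1,[5.6,-1.18,-3.9],0],
    [1,[6.2,-1.31,-4.9],0],
    [1,[6.7,-1.41,-6.0],0],
    [1,[6.85,-1.44,-6.4],0],
    [1,[6.85,-1.44,-6.4],0],
    [1,[6.85,-1.44,-6.4],0],
  ],
)

```text
time: 7.78
position: [0.6627, 0.026, 0.1486]
ee_rot: [[0.978, -0.21, 0.01], [-0.21, -0.978, -0.001], [0.01, -0.001, -1.0]]
wrist_force: [7.9, -5.2, 8.4]
finger_gap: 0.0325
gripper_force: 44.5
```

Request:
arm_command(
  plan=[
    [1,[-0.35,0.08,-0.15],0],
    [1,[-0.7,0.15,-0.3],0],
    [1,[-1.1,0.23,-0.42],0],
    [1,[-1.1,0.23,-0.42],0],
  ],
)

```text
time: 8.28
position: [0.6597, 0.0268, 0.1511]
ee_rot: [[0.977, -0.211, 0.033], [-0.211, -0.978, -0.002], [0.033, -0.005, -0.999]]
wrist_force: [34.4, -12.3, 14.0]
finger_gap: 0.0327
gripper_force: 48.5
```

```bash
python3 - <<'E'
from workcell import viewer
import cv2
p=viewer.snapshot("wrist")
cv2.imwrite("pics/w4.png",cv2.resize(cv2.convertScaleAbs(p["frame"][:,:,::-1],alpha=1.8,beta=10),(768,576)))
E
```

```text
(no output)
```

View pics/w4.png

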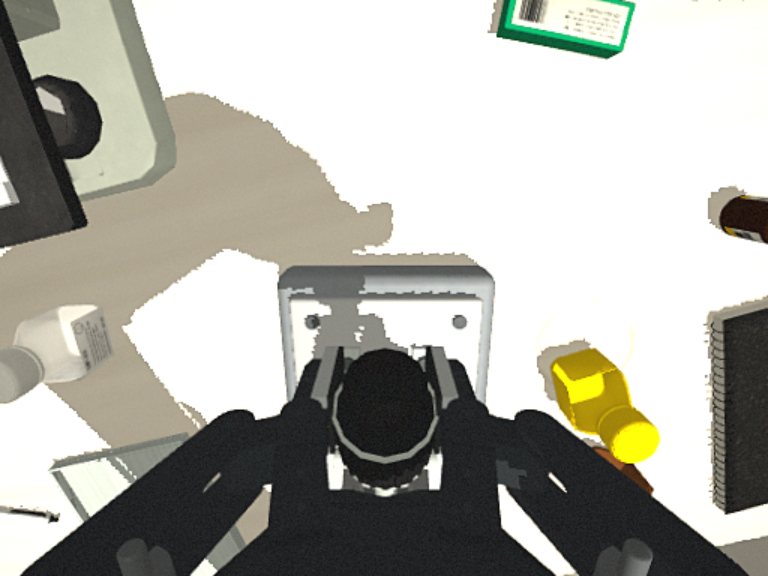

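The view shows the end knob at (385,395), with the collar ring below it between the fingers. The 34 N push-back suggests the pin may be on the rim just short of the notch. I ease off and press the lever further over.

Request:
arm_command(
  plan=[
    [1,[0.5,-0.1,0.0],0],
    [1,[1.1,-0.23,0.1],0],
    [1,[1.3,-0.28,-0.2],0],
    [1,[1.4,-0.3,-0.5],0],
    [1,[1.4,-0.3,-0.5],0],
  ],
)

```text
time: 8.95
position: [0.6604, 0.0264, 0.1344]
ee_rot: [[0.978, -0.209, -0.005], [-0.209, -0.978, -0.001], [-0.005, 0.002, -1.0]]
wrist_force: [-8.9, -2.8, 2.6]
finger_gap: 0.0329
gripper_force: 46.5
```

Request:
arm_command(
  plan=[
    [1,[-0.3,0.06,-0.12],0],
    [1,[-0.6,0.13,-0.24],0],
    [1,[-0.9,0.19,-0.36],0],
    [1,[-0.9,0.19,-0.36],0],
  ],
)

```text
time: 9.45
position: [0.6572, 0.0272, 0.1347]
ee_rot: [[0.978, -0.21, 0.011], [-0.21, -0.978, -0.001], [0.011, -0.001, -1.0]]
wrist_force: [14.2, -7.6, 4.2]
finger_gap: 0.0329
gripper_force: 46.8
```

Request:
arm_command(
  plan=[
    [-1,[-0.3,0.06,0],0],
    [-1,[-0.3,0.06,0],0],
    [-1,[-0.3,0.06,0],0],
    [-1,[-0.3,0.06,0],0],
    [-1,[-0.3,0.06,4],0],
    [-1,[-0.3,0.06,9],0],
    [-1,[-4,0.8,14],0],
    [-1,[-8,1.6,18],0],
    [-1,[-8,1.6,18],0],
    [-1,[-8,1.6,18],0],
  ],
)

```text
time: 10.7
position: [0.5729, 0.0448, 0.3113]
ee_rot: [[0.978, -0.209, 0.0], [-0.209, -0.978, 0.001], [-0.0, -0.001, -1.0]]
wrist_force: [0.9, 0.2, -0.9]
finger_gap: 0.0857
gripper_force: 0.0
```

```bash
python3 - <<'E'
from workcell import viewer,nets
from h import *
a=-.21;Z=np.array([[np.cos(a),-np.sin(a),0],[np.sin(a),np.cos(a),0],[0,0,1]]);o=np.array([.483,.065,0])
p=viewer.snapshot("wrist")
for th in["lever_knob","collar_mid","sample_flask","shaker"]:
    print(th,[(np.round(r["box"]).tolist(),round(r["p"],2)) for r in nets.regions_of(p,th)][:3])
def L(r,b=1.187):return o+np.array([85+r*np.sin(b),0,130+r*np.cos(b)])/1000@Z.T
for b in(1.187,1.05,1.3):
  for r in(62,72,88,104,132): print(b,r,proj(p,L(r,b)).round(1)[0].tolist())
for v in([145,17.5,60],[0,0,143],[185,75,45],[185,-75,45]): print(v,proj(p,o+np.array(v)/1000@Z.T).round(1).tolist())
cv2.imwrite("pics/w5.png",cv2.resize(cv2.convertScaleAbs(p["frame"][40:240,156:356,::-1],alpha=1.8,beta=15),(600,600),interpolation=2))
E
```

```text
lever_knob [([256.0, 132.0, 33.0, 145.0], 0.87)]
collar_mid [([255.0, 116.0, 41.0, 59.0], 0.95)]
sample_flask [([358.0, 158.0, 44.0, 40.0], 0.72), ([258.0, 226.0, 28.0, 40.0], 0.6), ([371.0, 214.0, 42.0, 43.0], 0.56)]
shaker [([254.0, 154.0, 100.0, 194.0], 0.62)]
1.187 62 [256.3, 129.8]
1.187 72 [256.3, 121.6]
1.187 88 [256.4, 107.7]
1.187 104 [256.4, 92.8]
1.187 132 [256.4, 63.9]
1.05 62 [256.3, 134.0]
1.05 72 [256.3, 126.4]
1.05 88 [256.4, 113.4]
1.05 104 [256.4, 99.2]
1.05 132 [256.5, 71.1]
1.3 62 [256.3, 127.2]
1.3 72 [256.3, 118.7]
1.3 88 [256.4, 104.4]
1.3 104 [256.4, 89.3]
1.3 132 [256.4, 60.5]
[145, 17.5, 60] [[244.2, 120.9]]
[0, 0, 143] [[256.2, 238.0]]
[185, 75, 45] [[205.0, 92.2]]
[185, -75, 45] [[307.5, 92.3]]
```

View pics/w5.png

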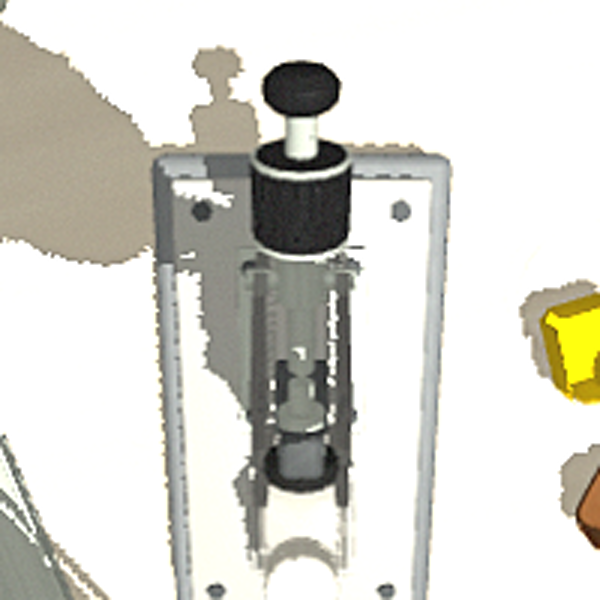

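The collar's top ring is at crop (300,160), with 14 mm of bare rod up to the knob at (300,88). That matches the home position at 1.187, so the lever is open and locked, and the clamp arm stands upright by the pivot. The flask cap is clear at about (300,590). To keep the wrist camera clear of the raised arm, I'll check whether the last joint has room for a half turn.

```bash
python3 - <<'E'
from workcell import viewer,nets,status
s=status.observe();print(s["joints"],s["position"])
E
```

```text
[ 4.25928262e-01 -1.32298986e-03  1.86573303e-01 -4.04383099e-05
 -1.76127285e+00  9.33659149e-01] [0.57318376 0.04429114 0.30999045]
```

Request:
arm_command(
  plan=[
    [-1,[-4,1,0],-0.18],
    [-1,[-9,2.1,0],-0.36],
    [-1,[-9,2.1,0],-0.54],
    [-1,[-9,2.1,0],-0.72],
    [-1,[-9,2.1,0],-0.9],
    [-1,[-9,2.1,0],-1.08],
    [-1,[-9,2.1,0],-1.26],
    [-1,[-9,2.1,0],-1.44],
    [-1,[-9,2.1,0],-1.6],
    [-1,[-9,2.1,0],-1.6],
  ],
)

```text
time: 12.2
position: [0.4832, 0.0654, 0.3109]
ee_rot: [[-0.237, -0.972, -0.001], [-0.972, 0.237, -0.001], [0.001, 0.001, -1.0]]
wrist_force: [0.5, 0.2, -0.9]
finger_gap: 0.0857
gripper_force: 0.0
```

Request:
arm_command(
  plan=[
    [-1,[0,0,0],-0.18],
    [-1,[0,0,0],-0.36],
    [-1,[0,0,0],-0.54],
    [-1,[0,0,0],-0.72],
    [-1,[0,0,0],-0.9],
    [-1,[0,0,0],-1.08],
    [-1,[0,0,-4],-1.26],
    [-1,[0,0,-6],-1.44],
    [-1,[0,0,-8],-1.54],
    [-1,[0,0,-8],-1.54],
    [-1,[0,0,-8],-1.54],
  ],
)

```text
time: 13.58
position: [0.4834, 0.0653, 0.2324]
ee_rot: [[-0.979, 0.204, 0.001], [0.204, 0.979, 0.0], [-0.001, 0.0, -1.0]]
wrist_force: [0.1, 0.2, 0.2]
finger_gap: 0.0853
gripper_force: 0.0
```

```bash
python3 - <<'E'
from workcell import viewer,nets,status
from h import *
a=-.21;Z=np.array([[np.cos(a),-np.sin(a),0],[np.sin(a),np.cos(a),0],[0,0,1]]);o=np.array([.483,.065,0])
s=status.observe();print(s["joints"].round(2),s["position"],np.round(s["ee_rot"],3).tolist())
p=viewer.snapshot("wrist")
f=np.ascontiguousarray(cv2.convertScaleAbs(p["frame"][:,:,::-1],alpha=1.6,beta=10))
for v in([0,0,143],[0,16.5,143],[0,-16.5,143],[-16.5,0,143],[16.5,0,143],[-25,21.5,97],[-25,-21.5,97]):
  u=proj(p,o+np.array(v)/1000@Z.T)[0];print(v,u.round(1));cv2.drawMarker(f,tuple(int(round(x)) for x in u),(0,0,255),0,8,1)
cv2.imwrite("pics/w6.png",cv2.resize(f,(768,576)))
E
```

```text
[ 0.55 -0.26 -0.19  0.   -1.64 -2.33] [0.48335679 0.06534951 0.23241688] [[-0.979, 0.204, 0.001], [0.204, 0.979, 0.0], [-0.001, 0.0, -1.0]]
[0, 0, 143] [253.9 193.1]
[0, 16.5, 143] [271.6 193.2]
[0, -16.5, 143] [236.2 193.1]
[-16.5, 0, 143] [253.9 176.2]
[16.5, 0, 143] [253.9 209.4]
[-25, 21.5, 97] [274.4 156.6]
[-25, -21.5, 97] [234.2 156.4]
```

View pics/w6.png

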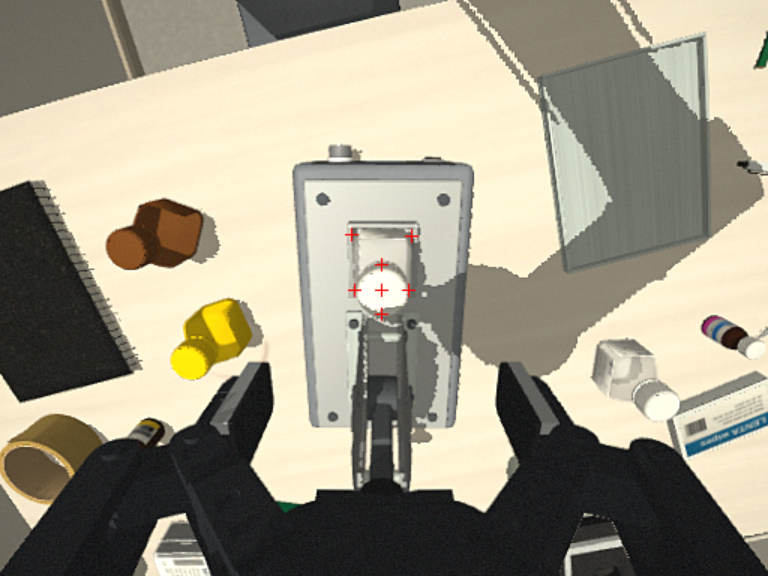

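The markers coincide with the cap at (382,290) and the flask's front corners. I descend and grip the cap along shaker y.

Request:
arm_command(
  plan=[
    [-1,[0,0,-4],0],
    [-1,[0,0,-8],0],
    [-1,[0,0,-11],0],
    [-1,[0,0,-12.3],0],
    [-1,[0,0,-12.3],0],
    [1,[0,0,-12.3],0],
    [1,[0,0,-12.3],0],
    [1,[0,0,-12.3],0],
    [1,[0,0,-12.3],0],
    [1,[0,0,-12.3],0],
    [1,[0,0,-12.3],0],
  ],
  squeeze=30,
)

```text
time: 15.0
position: [0.4834, 0.0654, 0.1092]
ee_rot: [[-0.978, 0.208, 0.001], [0.208, 0.978, 0.0], [-0.001, 0.0, -1.0]]
wrist_force: [-1.6, -0.8, 5.0]
finger_gap: 0.0324
gripper_force: 33.7
```

Request:
arm_command(
  plan=[
    [1,[0,0,1],0],
    [1,[0,0,3],0],
    [1,[0,0,6],0],
    [1,[0,0,6],0],
    [1,[-1,5,6],0],
    [1,[-2,10,6],0],
    [1,[-2.6,15,6],0],
    [1,[-2.6,20,6],0.1],
    [1,[-2.6,23,6],0.2],
    [1,[-2.6,23,6],0.2],
    [1,[-2.6,23,4],0.2],
    [1,[-2.6,23,4],0.2],
  ],
)

```text
time: 16.5
position: [0.456, 0.2938, 0.1454]
ee_rot: [[-1.0, 0.011, -0.004], [0.011, 1.0, -0.003], [0.004, -0.003, -1.0]]
wrist_force: [-0.2, -0.3, -0.4]
finger_gap: 0.033
gripper_force: 33.1
```

```bash
python3 - <<'E'
from workcell import viewer,nets,status
from h import *
s=status.observe();print(s["position"])
for n in("top","scene"):
  p=viewer.snapshot(n)
  for th in("tray","sample_flask"): print(n,th,[(np.round(r["box"]).tolist(),round(r["p"],2)) for r in nets.regions_of(p,th)][:3])
p=viewer.snapshot("wrist");f=np.ascontiguousarray(cv2.convertScaleAbs(p["frame"][:,:,::-1],alpha=1.6,beta=10))
x,y=s["position"][:2];c,k=np.cos(-.01),np.sin(-.01)
for a,b in((-25,-21.5),(25,-21.5),(25,21.5),(-25,21.5)):
  u=proj(p,[x+a/1000,y+b/1000,.003])[0];cv2.drawMarker(f,tuple(int(round(v)) for v in u),(0,0,255),0,8,1)
cv2.imwrite("pics/w7.png",cv2.resize(f,(768,576)))
E
```

```text
[0.45603595 0.29382983 0.14543653]
top tray [([188.0, 219.0, 40.0, 49.0], 0.61)]
top sample_flask [([294.0, 202.0, 13.0, 7.0], 0.71), ([298.0, 229.0, 13.0, 12.0], 0.62), ([186.0, 216.0, 8.0, 5.0], 0.47)]
scene tray [([188.0, 221.0, 27.0, 28.0], 0.62)]
scene sample_flask [([282.0, 244.0, 20.0, 27.0], 0.75), ([173.0, 195.0, 16.0, 25.0], 0.64), ([278.0, 268.0, 19.0, 27.0], 0.54)]
```

View pics/w7.png

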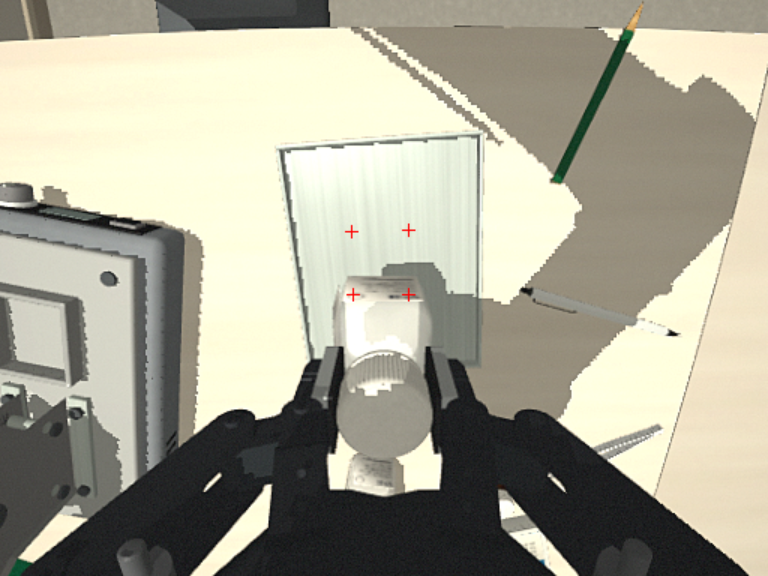

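The flask is held upright, and its footprint markers fall in the middle of the tray; the nest is empty. I lower it slowly.

Request:
arm_command(
  plan=[
    [1,[0,0,-3],0],
    [1,[0,0,-6],0],
    [1,[0,0,-7.8],0],
    [1,[0,0,-8.3],0],
    [1,[0,0,-8.6],0],
    [1,[0,0,-8.8],0],
    [1,[0,0,-8.9],0],
    [1,[0,0,-8.9],0],
  ],
)

```text
time: 17.85
position: [0.4571, 0.2956, 0.0598]
ee_rot: [[-1.0, 0.009, 0.0], [0.009, 1.0, 0.0], [-0.0, 0.0, -1.0]]
wrist_force: [-0.4, 0.3, 0.1]
finger_gap: 0.0324
gripper_force: 33.2
```

Request:
arm_command(
  plan=[
    [1,[0,0,-0.1],0],
    [1,[0,0,-0.2],0],
    [1,[0,0,-0.3],0],
    [1,[0,0,-0.36],0],
    [1,[0,0,-0.36],0],
  ],
)

```text
time: 18.48
position: [0.4571, 0.2954, 0.0562]
ee_rot: [[-1.0, 0.009, 0.0], [0.009, 1.0, 0.0], [-0.0, 0.0, -1.0]]
wrist_force: [-1.5, -0.6, 2.3]
finger_gap: 0.0323
gripper_force: 33.5
```

Contact is light (2.3 N). I release, back off upward, then move away.

Request:
arm_command(
  plan=[
    [0,[0,0,0],0],
    [-1,[0,0,0],0],
    [-1,[0,0,0],0],
    [-1,[0,0,0],0],
    [-1,[0,0,0],0],
    [-1,[0,0,3],0],
    [-1,[0,0,8],0],
    [-1,[0,0,14],0],
    [-1,[0,0,18],0],
    [-1,[0,0,18],0],
    [-1,[0,0,18],0],
  ],
)

```text
time: 19.85
position: [0.4567, 0.2955, 0.2349]
ee_rot: [[-1.0, 0.009, -0.001], [0.009, 1.0, -0.0], [0.001, -0.0, -1.0]]
wrist_force: [-0.3, 1.2, -0.3]
finger_gap: 0.0852
gripper_force: 0.0
```

```bash
python3 - <<'E'
from workcell import viewer,nets,status
from h import *
s=status.observe();print(s["position"],s["wrist_force"])
p=viewer.snapshot("wrist");f=cv2.convertScaleAbs(p["frame"][:,:,::-1],alpha=1.6,beta=10)
cv2.imwrite("pics/w8.png",cv2.resize(f,(768,576)))
for th in("tray","sample_flask","collar_mid"): print(th,[(np.round(r["box"]).tolist(),round(r["p"],2)) for r in nets.regions_of(p,th)][:3])
print(proj(p,[[.4571,.2954,.09],[.4321,.2954,.003],[.4321,.274,.044]]))
E
```

```text
[0.45672361 0.2954549  0.2349393 ] [-0.34335358  1.21533423 -0.31864725]
tray [([254.0, 155.0, 106.0, 134.0], 0.62)]
sample_flask [([254.0, 170.0, 32.0, 45.0], 0.8), ([9.0, 215.0, 17.0, 36.0], 0.62), ([312.0, 277.0, 22.0, 33.0], 0.25)]
collar_mid [([16.0, 356.0, 21.0, 27.0], 0.6), ([21.0, 316.0, 41.0, 102.0], 0.21)]
[[254.648137   177.10754563]
 [254.81762257 142.94577899]
 [237.7944161  148.17168829]]
```

View pics/w8.png

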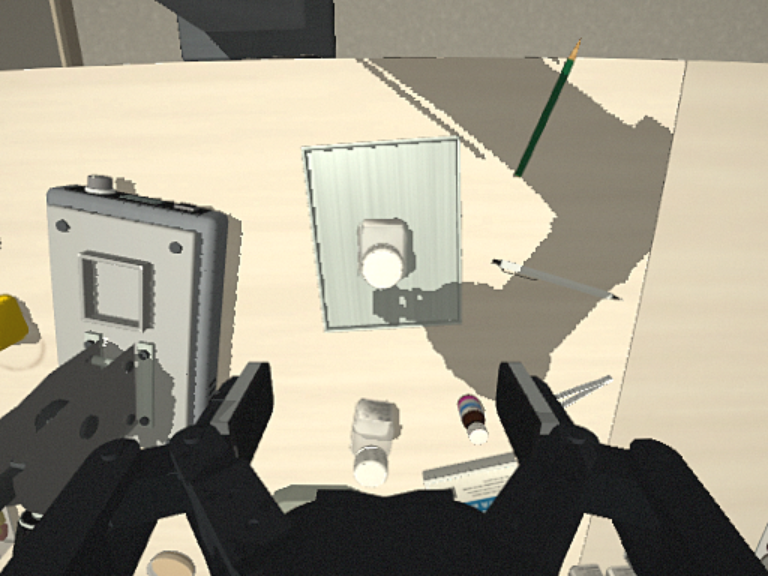

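The flask stands upright in the tray at (384,250), the nest is empty, and the spare flask and the vial are still standing. I hand in.

```bash
python3 -c "
from workcell import job
print(job.sign_off())"
```

```text
the job is handed in; nothing more can be done
None
```

The job is handed in after about 20 s: the lever is fully over to the back with its collar home in the rear notch (judged from a close camera view), the flask stands upright in the steel tray, and the bystanders were not touched (the dropper bottle was out of the last picture).

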